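Return a spice jar to the carousel and present the dropper bottle

TASK

Lower the spice jar that stands by itself on the worktop into the empty cup of the seasoning carousel, lid up, and let go of it. Then turn the carousel gently until the little dropper bottle stands straight toward the worktop's front edge, and finish while still holding the free-running turntable there by its knob with the gripper, not letting go, so that I can take the bottle out. Leave the other jars in their cups, and do not push the mug, the sugar canister, the kettle or the drinks can about.

Things in the scene. Friction and masses are not known exactly. Their poses are not given: they have to be found in the camera images.
- loose_jar: The spice jar to put back: glass jar with a straight round lid, 43 mm across, 100 mm tall, about 0.11 kg, standing alone on the worktop, left of the kettle and in front of the coffee maker. Origin at the centre of its underside, z up through the lid. The top 20 mm is the lid, 42 mm across.
- empty_cup (a point): Centre of the floor of the carousel's empty cup, 24 mm above the worktop and 72 mm from the turntable's axis; it goes round with the turntable (its own x axis points from this cup toward the axis). All four cups are alike: steel collars 90 degrees apart, 51 mm inside, 26 mm deep, mouth flared to 57 mm inside; outside 61 mm across.
- turntable (a joint): Turning angle of the round wooden turntable (206 mm across, its top 24 mm above the worktop) about its vertical axis, rad, growing counterclockwise as seen from above; 0 where it stood at the start of the episode, whatever that was, so the zero says nothing about front. It may be turned either way, nearly two turns each way before a stop; it runs freely on a light bearing (0.01 to 0.02 N m to start it, a little more when turned fast) and has no clicks and no spring.
- knob: Round wooden knob on the post at the turntable's axis, fixed to the turntable and turning with it: 32 mm across, 27 mm tall, its underside (the origin) 130 mm above the worktop, its top 157 mm; z up. The steel post below it is 10 mm thick. The jars standing round it reach 126 mm at most above the worktop.
- knob_grip (a point): Point on the axis inside the knob, at the height to grip it, 143 mm above the worktop.
- carousel_base: Fixed round plinth under the turntable, 160 mm across, 12 mm high. Origin on the worktop at the carousel's axis. Its axes are those of the room: x points away from the worktop's front edge (toward the wall), y left, so the carousel's front is the side toward its -x. A microwave oven stands 12 cm or more behind the axis.
- dropper_bottle: The bottle wanted at the front: slim brown bottle with a narrow neck and a black rubber bulb on top, 33 mm across, 102 mm tall, standing loosely in one of the cups (in a 51 mm cup it may stand up to 9 mm off the cup's centre). Origin at the centre of its underside, z up. Which of the three filled cups it stands in varies.
- spice_jar_b: Another spice jar, 45 mm across, 100 mm tall, standing in a cup of the carousel. Origin at the centre of its underside, z up. Stays in its cup.
- spice_jar_c: Another spice jar, 43 mm across, 100 mm tall, standing in a cup of the carousel; same kind as the one on the worktop. Origin at the centre of its underside, z up. Stays in its cup.
- mug: Striped mug, bystander: 90 mm across, 124 mm over the handle, 100 mm tall, on the worktop to the left. Origin at the centre of its underside.
- sugar_canister: Round sugar canister with a wooden lid, bystander: 97 mm across, 140 mm tall, on the far left of the worktop. Origin at the centre of its underside.
- kettle: White kettle, bystander: 163 x 206 mm, 248 mm tall, standing on its 20 mm high base between the loose jar's place and the carousel, its highest point about 270 mm above the worktop: carry the jar round in front of it or over it. Origin at the centre of its underside.
- can: Drinks can, bystander: 53 mm across, 134 mm tall, on the worktop to the right. Origin at the centre of its underside.

How it is judged (in metres and radians):
On the way, in this order (a step that is already met when the one before it is completed fails the run):
1. the loose jar is lowered, lid up and still held, into the empty cup to within 16 mm of its floor (horizontal distance between loose_jar and empty_cup below 0.007 m and z of loose_jar in the frame of empty_cup below 0.016 m and angle between loose_jar's own z axis and vertical below 0.12 rad and contact force between the fingers and loose_jar above 0.5 N), for 0.04 s.
2. the jar stands on the floor of the cup, let go (horizontal distance between loose_jar and empty_cup below 0.007 m and z of loose_jar in the frame of empty_cup below 0.003 m and angle between loose_jar's own z axis and vertical below 0.12 rad and contact force between each of the arm, the fingers and loose_jar below 0.1 N), for 0.2 s.
3. the dropper bottle stands at the front and the gripper holds the turntable still by its knob (x of dropper_bottle in the frame of carousel_base below -0.055 m and y of dropper_bottle in the frame of carousel_base between -0.016 and 0.016 m and velocity of joint turntable between -0.05 and 0.05 rad/s and contact force between the fingers and knob above 2 N), for 0.3 s.
At the end, for the whole second after the job is handed in: Dropper bottle at the front (over 55 mm before the axis, at most 16 mm to either side); knob gripped (over 2 N), turntable at rest (under 0.05 rad/s); returned jar let go, lid up in its cup (7 mm of centre, 3 mm of floor, 0.12 rad); the other jars and the bottle upright in their cups (all of step 2 and all of step 3 and angle between each of dropper_bottle, spice_jar_b, spice_jar_c's own z axis and vertical below 0.12 rad and height (world z) of each of dropper_bottle, spice_jar_b, spice_jar_c below 0.032 m); the arm keeps its last pose, push and grip.
It fails at once if the mug, sugar canister, kettle or can is pushed more than 20 mm from its place (distance of any of mug, sugar_canister, kettle, can from where it was at the start of the episode above 0.02 m).
It fails at once if a jar or the dropper bottle is lifted out of its cup or tipped over (height (world z) of any of dropper_bottle, spice_jar_b, spice_jar_c above 0.045 m or angle between any of dropper_bottle, spice_jar_b, spice_jar_c's own z axis and vertical above 0.9 rad).
It fails at once if the turntable is flung round (faster than 4 rad/s) (velocity of joint turntable above 4 rad/s or velocity of joint turntable below -4 rad/s).
It also fails if it takes over 54 s, if anything falls off the work surface, if the arm or the gripper's body presses on something with over 40 N, if the wrist force passes 120 N, or if a joint passes its speed limit or range.

ROBOT

A 6-joint arm with a two-finger parallel gripper is mounted at the origin on a cart in front of the work surface, level with it; the furniture and walls round the work are solid. World frame = base frame: x ahead of the robot, y to its left, z up, the work surface at z = 0. Lengths are in m, angles in degrees, forces in N, time in s.
With the tool pointing down it reaches from about 0.4 to 0.825 m from the base axis. Payload 7 kg.
Tool frame: the origin (TCP) lies at the very end of the fingers, on their centre line; the grasp point (between the pads) lies 19 mm behind it; z points along the fingers, y is the line along which they close (so a half turn about z gives the same grasp; the last joint's range is limited). The gripper opens to 88 mm and grips with 3 to 60 N. Pads are 19 mm wide; open, the fingers measure 130 mm over their backs; the gripper's body (78 mm by 193 mm) begins 47 mm behind the grasp point.
Start: joints at [-48.352, 20.546, 0.682, 0, -70.136, -16.507], TCP at [0.287, -0.611, 0.227] pointing down, gripper open.
Joint ranges: [-176.03, 176.03], [-82.01, 121.73], [-58.28, 71.71], [-173.87, 95.51], [-174.79, -0.11], [-173.66, 173.66]. Speed limits (degrees/s): [136.94, 136.94, 172.46, 180, 180, 180].

INTERFACE

Orientations are given as [roll, pitch, yaw] about the fixed x, y, z axes, in that order (R = Rz(yaw) Ry(pitch) Rx(roll)).
In Python, from plant import ctrl, viewer gives the robot as it stands.
- The arm moves only by the tool servo_tool, never from a script. Its argument "rows" is a list of rows, each a list of 6 numbers: the shift along the world's x, y, z in mm, then the turn, a rotation vector about the world's x, y, z in degrees. A call has 1 to 5 rows; each row shifts and turns the commanded pose from where the row before left it; what a row does not reach is not made up. A row lasts 1/12 s, in which the tool goes at most 41.7 mm and 7.16 degrees, less where a joint would pass 70% of its speed; a pose out of reach is approached as far as the arm can. A call is refused whole if a number of a shift passes 41.7 or a number of a turn 7.16, either way. A call with a gripper value outside its range is refused whole. "fingers" is the finger opening in mm, from 0 to 87.6, set as the call begins (left out, the last holds). The fingers move at their own pace and stop on an object; the grip force is fixed at half the most. Time passes only in rows, so rows that do not move let the fingers close. It gives the time, the measured TCP pose, the force and the opening at its end, in the units of the state.
- ctrl.get_obs(): the state, without advancing time (a new reading comes with each control period).
- viewer.snapshot(name): name is "scene" or "top" or "wrist"; returns (picture, depth): 420x560x3 uint8, red, green, blue; 420x560 float32, m along the optical axis (not along the pixel's ray), 0 where there is no reading.
- viewer.calibration(name): a dict with "fx", "fy", "cx", "cy" (pixels), "k1" (the pictures are not rectified: a ray, as slopes to the right and down, at radius r is drawn at 1 + k1 r^2 times it, then the intrinsics apply), "origin" and "rotation" of the camera in the world. Camera axes: x right, y up, looking along -z (the intrinsics and any distortion apply to the point x, -y, -z); pixel columns grow to the right and rows downward; lengths in m; the calibration is good to about 2 mm. A picture is of the moment at which its call begins: read the wrist's pose just before it. calibration takes no time and is no camera call; for the wrist camera it gives the pose at the moment of the call.
- ctrl.close_job(): hands the job in, once; it reports no verdict.
The state is a dict: "clock": time; "joint_pos": joint angles; "qvel": joint speeds; "tau": joint torques, N m; "tool_pos": TCP position; "orientation": TCP orientation; "force": force on the tool from outside, world axes, zero at the start; "moment": the same for the moment, N m; "opening": finger opening in m.
Only numpy, scipy, OpenCV 4.12 (cv2) and the standard library are available. Lean on these libraries where they do the work, as an engineer would, in place of code of your own. Each camera call takes 0.05 s, during which the arm holds its last target. There are 200 camera calls.

## Working session

There is one attempt and no reset: what is moved stays moved. The work goes in short steps, Python scripts to look and compute and a tool call to move; the robot and the scene stay as the last step left them, time stands still between calls to the robot, and variables do not carry over. Pictures are saved under pics/ and viewed, on a budget of 10 in all, crops included, one or two more only if the job needs it, and the job is handed in when it is done.

Besides the shell and the picture viewer there is one more tool, called after "Call:" as name([rows], argument=value, ...), one row to a line, values as JSON. servo_tool: Moves the arm, as the interface text tells. Its arguments: {"type":"object","properties":{"rows":{"type":"array","items":{"type":"array","items":{"type":"number"}}},"fingers":{"type":"number"}},"required":["rows"]}

```bash
mkdir -p pics; cat > h.py <<'E'
import numpy as np, cv2
from plant import ctrl, viewer
def snap(n):
    c=viewer.calibration(n); im,d=viewer.snapshot(n); return c,im,d
def ray(c,u,v):
    x=(np.asarray(u,float)-c["cx"])/c["fx"]; y=(np.asarray(v,float)-c["cy"])/c["fy"]
    K=np.array([[c["fx"],0,c["cx"]],[0,c["fy"],c["cy"]],[0,0,1.]])
    xd,yd=x.copy(),y.copy()
    for _ in range(20):
        s=1+c["k1"]*(x*x+y*y); x,y=xd/s,yd/s
    return np.stack([x,-y,-np.ones_like(x)],-1)@np.array(c["rotation"]).T
def onplane(c,u,v,z):
    r=ray(c,u,v); o=np.array(c["origin"]); return o+r*((z-o[2])/r[...,2])[...,None]
def cloud(c,d):
    v,u=np.mgrid[:d.shape[0],:d.shape[1]]; P=np.array(c["origin"])+ray(c,u,v)*d[...,None]; P[d<=0]=np.nan; return P
def proj(c,p):
    q=(np.array(p)-c["origin"])@np.array(c["rotation"]); x,y=q[...,0]/-q[...,2],-q[...,1]/-q[...,2]
    s=1+c["k1"]*(x*x+y*y); return c["cx"]+c["fx"]*x*s, c["cy"]+c["fy"]*y*s
E
python3 - <<'E'
from h import *
for n in("scene","top"):
    c,im,d=snap(n); cv2.imwrite(f"pics/{n}0.png",im[...,::-1]); np.savez(f"{n}0.npz",im=im,d=d); print(n,{k:np.round(v,3).tolist() for k,v in c.items()})
print(ctrl.get_obs())
E
```

```text
scene {'fx': 447.551, 'fy': 447.551, 'cx': 283.699, 'cy': 219.109, 'k1': 0.047, 'origin': [-0.077, -0.892, 0.939], 'rotation': [52.261, 0.948, -31.784]}
top {'fx': 475.311, 'fy': 475.311, 'cx': 284.828, 'cy': 215.946, 'k1': -0.121, 'origin': [0.23, 0.026, 1.759], 'rotation': [8.639, -1.053, -91.558]}
{'clock': 0.1, 'joint_pos': array([-4.83542989e+01,  2.05873914e+01,  6.40343320e-01, -1.74059970e-02,
       -7.01341578e+01, -1.65086261e+01]), 'qvel': array([-0.04112016, -0.05508289,  0.11715014, -0.01139841, -0.02033444,
        0.09185358]), 'tau': array([-2.51017591e-04, -5.84162593e+01,  2.93749666e+01,  7.01551884e+00,
        1.01536280e-02, -7.26543817e-05]), 'tool_pos': array([ 0.28655197, -0.61069896,  0.22572675]), 'orientation': array([ 1.79917492e+02, -7.38836529e-03, -1.54868846e+02]), 'force': array([0.23343461, 0.4237985 , 0.73476161]), 'moment': array([ 0.00731716,  0.01493587, -0.07565963]), 'opening': 0.087445839322311}
```

View pics/scene0.png

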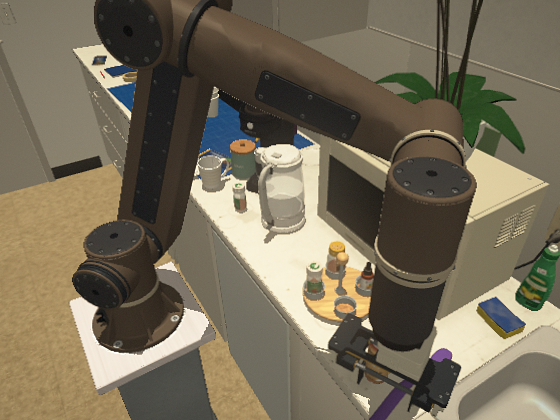

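View pics/top0.png

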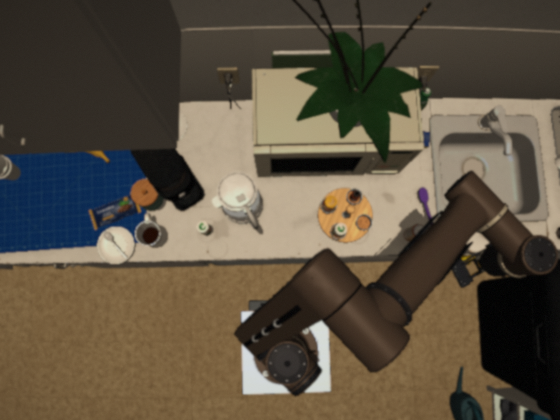

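The scene and top views show the loose jar at top pixel (204,228), the kettle at (240,195) and the carousel centred near (346,215). On the carousel, the cups are a white lid at (341,231), a yellow lid at (330,203), the dropper at about (355,197) and the empty cup at (363,223). The can is hidden under the arm.

```bash
cat >> h.py <<'E'
from scipy.spatial.transform import Rotation as R
_s=snap
def fix(c):
    c=dict(c); r=np.array(c["rotation"],float)
    if r.shape==(3,): c["rotation"]=R.from_euler("xyz",r,degrees=True).as_matrix()
    return c
def snap(n):
    c,im,d=_s(n); return fix(c),im,d
def load(n,k=0):
    z=np.load(f"{n}{k}.npz"); return fix(viewer.calibration(n)),z["im"],z["d"]
E
python3 - <<'E'
from h import *
c,im,d=load("top"); P=cloud(c,d)
def band(lo,hi,x0,x1,y0,y1,name):
    m=(P[...,2]>lo)&(P[...,2]<hi)&(P[...,0]>x0)&(P[...,0]<x1)&(P[...,1]>y0)&(P[...,1]<y1)
    n,l,s,ce=cv2.connectedComponentsWithStats(m.astype(np.uint8))
    for i in range(1,n):
        if s[i,4]>8:
            q=P[l==i]; print(name,s[i,4],"px",ce[i].round(1),"mid",((q.min(0)+q.max(0))/2).round(3),"ext",np.ptp(q,0).round(3))
print("table z",np.nanmedian(P[235:250,270:300,2]))
for u,v in [(204,228),(240,195),(346,215),(341,231),(330,203),(355,197),(363,223)]: print(u,v,P[v,u].round(3), onplane(c,float(u),float(v),.1).round(3))
band(.08,.115,.4,.9,-.45,.6,"80-115")
band(.135,.175,.4,.75,-.45,-.0,"knob")
band(.018,.032,.4,.9,-.45,.0,"table")
cv2.imwrite("pics/topc.png",cv2.resize(im[165:265,180:400,::-1],None,fx=3.6,fy=3.6,interpolation=cv2.INTER_CUBIC))
c,im,d=load("scene")
cv2.imwrite("pics/scc.png",cv2.resize(im[130:340,190:400,::-1],None,fx=2.8,fy=2.8,interpolation=cv2.INTER_CUBIC))
E
```

```text
table z 0.0006702231642368162
204 228 [0.446 0.275 0.096] [0.446 0.274 0.1  ]
240 195 [0.528 0.134 0.266] [0.561 0.146 0.1  ]
346 215 [ 0.49  -0.239  0.032] [ 0.48  -0.228  0.1  ]
341 231 [ 0.42  -0.205  0.123] [ 0.423 -0.208  0.1  ]
330 203 [ 0.519 -0.169  0.13 ] [ 0.524 -0.173  0.1  ]
355 197 [ 0.545 -0.265  0.094] [ 0.544 -0.264  0.1  ]
363 223 [ 0.458 -0.3    0.034] [ 0.45  -0.288  0.1  ]
80-115 287 px [342.3 169.4] mid [ 0.644 -0.206  0.097] ext [0.016 0.48  0.035]
80-115 25 px [262.4 172. ] mid [0.644 0.063 0.097] ext [0.006 0.05  0.033]
80-115 47 px [355.1 195. ] mid [ 0.556 -0.267  0.098] ext [0.027 0.028 0.034]
80-115 48 px [151.  203.8] mid [0.548 0.474 0.097] ext [0.041 0.069 0.034]
80-115 37 px [327.  205.1] mid [ 0.527 -0.17   0.098] ext [0.042 0.043 0.033]
80-115 17 px [255.9 210. ] mid [0.509 0.09  0.096] ext [0.034 0.022 0.031]
80-115 159 px [144.8 227. ] mid [0.454 0.477 0.095] ext [0.107 0.088 0.03 ]
80-115 27 px [238.7 218.1] mid [0.479 0.152 0.098] ext [0.011 0.066 0.032]
80-115 124 px [202.8 226. ] mid [0.454 0.279 0.096] ext [0.041 0.041 0.03 ]
80-115 19 px [335.6 232.5] mid [ 0.423 -0.193  0.096] ext [0.027 0.023 0.03 ]
knob 376 px [344.3 165.4] mid [ 0.643 -0.224  0.155] ext [0.015 0.445 0.04 ]
knob 71 px [350.  208.5] mid [ 0.495 -0.235  0.15 ] ext [0.029 0.028 0.027]
table 10 px [353.3 174.9] mid [ 0.643 -0.274  0.025] ext [0.004 0.032 0.013]
table 1403 px [346.1 215.4] mid [ 0.497 -0.235  0.025] ext [0.194 0.206 0.014]
```

View pics/topc.png

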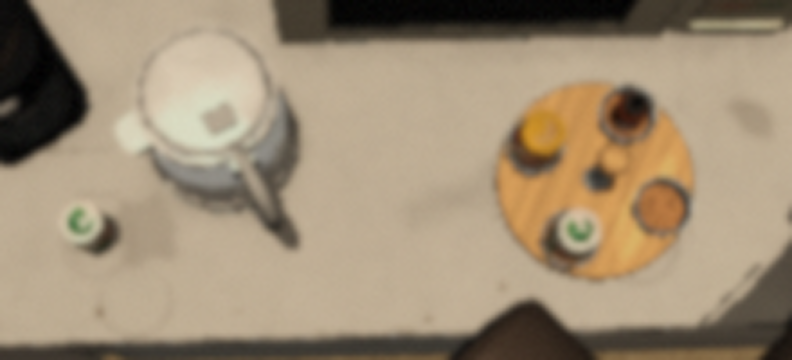

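View pics/scc.png

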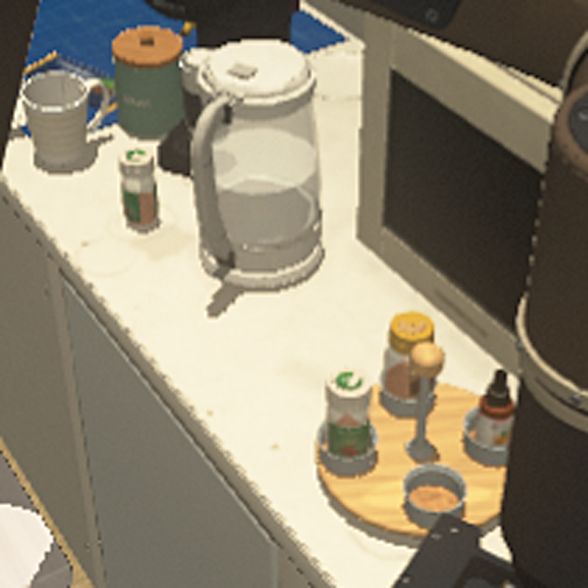

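Crops: empty cup at topc (662,207), dropper at (628,113), yellow-lid jar at (543,135), green/white jar at (577,232), knob at (612,162). The loose jar at (83,225) is standing close to the kettle and the coffee maker, so I'll check which gripper yaws clear them.

```bash
python3 - <<'E'
from h import *
J=np.array([.454,.279]); A=[]
for n in("top","scene"):
    c,im,d=load(n); P=cloud(c,d).reshape(-1,3); A.append(P[~np.isnan(P[:,0])])
A=np.concatenate(A)
q=A[(A[:,2]>.118)&(A[:,2]<.55)&(np.hypot(A[:,0]-J[0],A[:,1]-J[1])<.25)&(np.hypot(A[:,0]-J[0],A[:,1]-J[1])>.035)&(A[:,0]>.3)]
for a in range(0,180,10):
    t=np.radians(a); e=np.array([np.cos(t),np.sin(t)]); r=q[:,:2]-J
    l=np.abs(r@e)-.0965; w=np.abs(r@np.array([-e[1],e[0]]))-.039
    print(a,"clear",np.round(np.maximum(l,w).min()*1e3),end="; ")
    rf=A[(A[:,2]>.05)&(A[:,2]<.12)&(np.hypot(A[:,0]-J[0],A[:,1]-J[1])>.035),:2]-J
    print("fingers",np.round(np.maximum(np.abs(rf@e)-.065,np.abs(rf@np.array([-e[1],e[0]]))-.012).min()*1e3))
# near obstacles per sector, z ranges
r=q[:,:2]-J; ang=np.degrees(np.arctan2(r[:,1],r[:,0]))
for s in range(-180,180,20):
    m=(ang>=s)&(ang<s+20)
    if m.sum()>3: i=np.hypot(*r[m].T); print(s,m.sum(),i.min().round(3),q[m,2].max().round(3))
hi=A[(A[:,2]>.4)&(A[:,0]>.35)&(A[:,0]<.75)&(abs(A[:,1])<.5)]; print("high",len(hi),hi.min(0) if len(hi) else "", hi.max(0) if len(hi) else "")
k=A[(A[:,2]>.15)&(A[:,2]<.29)&(A[:,0]>.38)&(A[:,0]<.66)&(A[:,1]>.0)&(A[:,1]<.3)]; print("kettle",k.min(0),k.max(0))
E
```

```text
0 clear -16.0; fingers 48.0
10 clear -19.0; fingers 52.0
20 clear -21.0; fingers 59.0
30 clear -19.0; fingers 60.0
40 clear -20.0; fingers 58.0
50 clear -19.0; fingers 51.0
60 clear -16.0; fingers 49.0
70 clear -7.0; fingers 41.0
80 clear 3.0; fingers 32.0
90 clear -3.0; fingers 22.0
100 clear -14.0; fingers 20.0
110 clear -20.0; fingers 17.0
120 clear -26.0; fingers 19.0
130 clear -25.0; fingers 21.0
140 clear -25.0; fingers 19.0
150 clear -20.0; fingers 16.0
160 clear -14.0; fingers 22.0
170 clear -7.0; fingers 36.0
-100 562 0.128 0.263
-80 2221 0.077 0.279
-60 1218 0.071 0.275
-40 154 0.085 0.269
-20 10 0.217 0.545
0 1389 0.083 0.55
20 1644 0.077 0.55
40 1087 0.082 0.55
60 271 0.188 0.143
high 32764 [ 0.35000142 -0.49997404  0.40092018] [0.74998959 0.49996931 1.22506646]
kettle [4.27421498e-01 1.43618761e-04 1.50117836e-01] [0.65145408 0.29980022 0.28992836]
```

```bash
python3 - <<'E'
from h import *
J=np.array([.454,.279,.082]); A=[]
for n in("top","scene"):
    c,im,d=load(n); P=cloud(c,d).reshape(-1,3); A.append(P[~np.isnan(P[:,0])])
A=np.concatenate(A); r=A-J
A=A[(np.hypot(r[:,0],r[:,1])>.035)&(np.linalg.norm(r,axis=1)<.5)&(A[:,2]>.03)&(A[:,0]>.36)&(A[:,2]<.7)]
r=A-J
for tilt in(0,10,15,20):
  for a in range(70,106,5):
    t=np.radians(a); y=np.array([np.cos(t),np.sin(t),0]); ln=np.array([-np.sin(t),np.cos(t),0]); s=np.radians(tilt)
    b=np.cos(s)*np.array([0,0,1])+np.sin(s)*ln   # back along tool
    x=np.cross(y,b); px,py,pb=np.abs(r@x),np.abs(r@y),r@b
    def box(hx,hy,b0,b1): return np.maximum.reduce([px-hx,py-hy,b0-pb,pb-b1]).min()*1e3
    print(tilt,a,"body %.0f wrist %.0f fingers %.0f"%(box(.039,.0965,.047,.2),box(.05,.05,.2,.4),box(.012,.066,-.019,.047)))
o=ctrl.get_obs(); from scipy.spatial.transform import Rotation as R
c=fix(viewer.calibration("wrist")); T=R.from_euler("xyz",o["orientation"],degrees=True).as_matrix()
print("cam in tool",(T.T@(c["origin"]-o["tool_pos"])).round(3),(T.T@c["rotation"]).round(2).tolist())
for a in (85,90): print("current tool y ang",np.degrees(np.arctan2(T[1,1],T[0,1])),"x ang",np.degrees(np.arctan2(T[1,0],T[0,0])))
E
```

```text
0 70 body -6 wrist 7 fingers 38
0 75 body -1 wrist 7 fingers 34
0 80 body 6 wrist 9 fingers 32
0 85 body 0 wrist 12 fingers 26
0 90 body -3 wrist 12 fingers 22
0 95 body -8 wrist 16 fingers 20
0 100 body -14 wrist 18 fingers 19
0 105 body -21 wrist 22 fingers 17
10 70 body 19 wrist 24 fingers 32
10 75 body 19 wrist 26 fingers 31
10 80 body 13 wrist 30 fingers 27
10 85 body 7 wrist 34 fingers 23
10 90 body 3 wrist 36 fingers 20
10 95 body -1 wrist 36 fingers 19
10 100 body -4 wrist 36 fingers 16
10 105 body -5 wrist 35 fingers 16
15 70 body 30 wrist 33 fingers 33
15 75 body 23 wrist 36 fingers 30
15 80 body 15 wrist 41 fingers 24
15 85 body 9 wrist 47 fingers 21
15 90 body 7 wrist 44 fingers 20
15 95 body 1 wrist 42 fingers 17
15 100 body -0 wrist 41 fingers 16
15 105 body -4 wrist 40 fingers 15
20 70 body 32 wrist 43 fingers 30
20 75 body 26 wrist 47 fingers 28
20 80 body 18 wrist 53 fingers 24
20 85 body 12 wrist 54 fingers 20
20 90 body 9 wrist 52 fingers 18
20 95 body 5 wrist 50 fingers 16
20 100 body 2 wrist 47 fingers 15
20 105 body -2 wrist 45 fingers 15
cam in tool [ 0.083 -0.    -0.159] [[-0.0, 0.95, 0.3], [1.0, 0.0, -0.0], [-0.0, 0.3, -0.95]]
current tool y ang 115.13114314801506 x ang -154.86884621240193
current tool y ang 115.13114314801506 x ang -154.86884621240193
```

Call:
servo_tool([
  [10,15,13,0,0,0],
  [20,33,13,0,0,-2],
  [20,33,13,0,0,-3],
  [20,33,13,0,0,-3],
  [20,33,13,0,0,-3],
])

```text
clock: 0.52
tool_pos: [0.377, -0.4624, 0.2916]
orientation: [180.0, -0.0, -166.0]
force: [0.8, -0.7, 0.2]
opening: 0.0873
```

Call:
servo_tool([
  [20,33,13,0,0,-3],
  [20,33,13,0,0,-3],
  [20,33,13,0,0,-3],
  [20,33,13,0,0,-3],
  [10,15,5,0,0,0],
])

```text
clock: 0.93
tool_pos: [0.4686, -0.3141, 0.3505]
orientation: [-180.0, 0.1, -177.9]
force: [-0.7, -0.6, 0.3]
opening: 0.0878
```

Call:
servo_tool([
  [0,0,0,0,0,0],
  [0,0,0,0,0,0],
])

```text
clock: 1.1
tool_pos: [0.4673, -0.316, 0.3486]
orientation: [180.0, 0.0, -177.7]
force: [0.6, -0.2, -0.1]
opening: 0.0881
```

```bash
python3 - <<'E'
from h import *
c,im,d=snap("wrist"); np.savez("w1.npz",im=im,d=d,**{"o":c["origin"],"R":c["rotation"]})
cv2.imwrite("pics/w1.png",im[...,::-1]); o=ctrl.get_obs(); print(o["clock"],o["tool_pos"],o["orientation"],o["joint_pos"].round(1))
E
```

```text
1.15 [ 0.46670163 -0.31664169  0.3481432 ] [ 1.79978928e+02 -3.71944284e-02 -1.77783226e+02] [-14.3   6.9  -1.8  -0.  -81.4 -73.5]
```

View pics/w1.png

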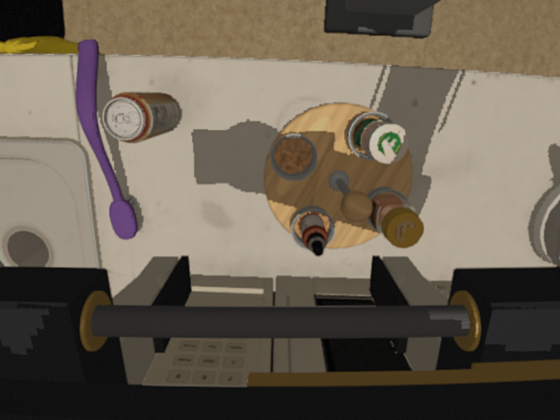

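The wrist view (image up is toward the robot) shows the empty cup at (294,156), the dropper at (315,235), the white lid at (387,142), the yellow lid at (402,227), the post foot at (339,180) and the can at (125,117).

```bash
cat >> h.py <<'E'
from scipy.optimize import least_squares
def circ(q,r=None,s=.003):
    f=(lambda p:np.hypot(q[:,0]-p[0],q[:,1]-p[1])-(p[2] if r is None else r))
    g=least_squares(f,[*q[:,:2].mean(0),r or .05],loss="soft_l1",f_scale=s); return g.x.round(4),np.median(abs(g.fun)).round(4)
E
python3 - <<'E'
from h import *
z=np.load("w1.npz"); c=fix(viewer.calibration("wrist")); c["origin"]=z["o"]; c["rotation"]=z["R"]; d=z["d"]; P=cloud(c,d); P[250:]=np.nan
T=P[(P[...,2]>.018)&(P[...,2]<.03)&(np.hypot(P[...,0]-.497,P[...,1]+.235)<.13)]
m=((P[...,2]>.018)&(np.hypot(P[...,0]-.497,P[...,1]+.235)<.12)).astype(np.uint8)
ct=max(cv2.findContours(m,0,cv2.CHAIN_APPROX_NONE)[0],key=cv2.contourArea)[:,0]
q=P[ct[:,1],ct[:,0]]; q=q[abs(q[:,2]-.024)<.006]; print("top z",np.median(T[:,2]),"axis rim",circ(q,.103),len(q))
for nm,p in dict(empty=(.46,-.30),drop=(.556,-.267),b=(.527,-.170),cc=(.423,-.193)).items():
    s=(np.hypot(P[...,0]-p[0],P[...,1]-p[1])<.045)
    ring=P[s&(P[...,2]>.045)&(P[...,2]<.0515)]
    if len(ring)>10: print(nm,"collar",len(ring),circ(ring,.0295))
    up=P[s&(P[...,2]>.09)]; print("  up",len(up), up.max(0).round(3) if len(up) else "", up.mean(0).round(3) if len(up) else "")
k=P[(P[...,2]>.148)&(np.hypot(P[...,0]-.497,P[...,1]+.235)<.04)]; print("knob top",len(k),((k.min(0)+k.max(0))/2).round(4),np.ptp(k,0).round(3),k.mean(0))
k=P[(P[...,2]>.05)&(np.hypot(P[...,0]-.45,P[...,1]+.43)<.08)]; print("can",k.min(0).round(3),k.max(0).round(3))
E
```

```text
top z 0.02492988838651139 axis rim (array([ 0.492 , -0.2349,  0.103 ]), np.float64(0.0013)) 306
empty collar 482 (array([ 0.4598, -0.2994,  0.0295]), np.float64(0.0018))
  up 0  
drop collar 334 (array([ 0.5575, -0.2677,  0.0295]), np.float64(0.0018))
  up 290 [ 0.562 -0.257  0.125] [ 0.551 -0.269  0.104]
b collar 164 (array([ 0.5287, -0.1678,  0.0295]), np.float64(0.0017))
  up 1565 [ 0.546 -0.15   0.128] [ 0.521 -0.175  0.119]
cc collar 327 (array([ 0.4295, -0.1993,  0.0295]), np.float64(0.0016))
  up 1525 [ 0.45  -0.182  0.127] [ 0.427 -0.205  0.121]
knob top 691 [ 0.4919 -0.2357  0.1537] [0.029 0.031 0.011] [ 0.49061906 -0.23661181  0.15555401]
can [ 0.386 -0.499  0.05 ] [ 0.438 -0.45   0.136]
```

Call:
servo_tool([
  [0,20,5,0,0,0],
  [-3,38,5,0,0,-3],
  [-3,40,5,0,0,-3],
  [-3,40,5,0,0,-3],
  [-3,40,5,0,0,-3],
])

```text
clock: 1.57
tool_pos: [0.4536, -0.1388, 0.373]
orientation: [-180.0, -0.1, 169.8]
force: [1.1, -0.2, 0.7]
opening: 0.0876
```

Call:
servo_tool([
  [-3,40,0,0,0,-3],
  [-3,40,0,0,0,-2],
  [-3,40,0,0,0,0],
  [-3,40,0,0,0,0],
  [-3,40,0,0,0,0],
])

```text
clock: 1.98
tool_pos: [0.439, 0.0615, 0.3733]
orientation: [-180.0, -0.0, 165.0]
force: [1.8, 0.1, -0.1]
opening: 0.0875
```

Call:
servo_tool([
  [-3,40,0,0,0,0],
  [-3,40,0,0,0,0],
  [-3,40,0,0,0,0],
  [-3,40,0,0,0,0],
  [0,20,0,0,0,0],
])

```text
clock: 2.4
tool_pos: [0.4274, 0.2433, 0.3725]
orientation: [-179.9, -0.1, 165.2]
force: [0.4, -0.9, -0.1]
opening: 0.0878
```

Call:
servo_tool([
  [0,0,0,0,0,0],
  [0,0,0,0,0,0],
])

```text
clock: 2.57
tool_pos: [0.4279, 0.241, 0.3724]
orientation: [-179.9, -0.1, 165.2]
force: [0.3, -0.6, -0.2]
opening: 0.0875
```

```bash
python3 - <<'E'
from h import *
c,im,d=snap("wrist"); P=cloud(c,d)
cv2.imwrite("pics/w2.png",im[...,::-1]); o=ctrl.get_obs(); print(o["clock"],o["tool_pos"],o["orientation"],o["joint_pos"].round(1))
s=(np.hypot(P[...,0]-.454,P[...,1]-.279)<.035)
k=P[s&(P[...,2]>.096)&(P[...,2]<.11)]; print("lid",len(k),k.min(0),k.max(0),circ(k) if len(k)>9 else "")
print("lid mid",((k.min(0)+k.max(0))/2))
E
```

```text
2.6167 [0.42793248 0.24025462 0.37277902] [-1.79902953e+02 -3.86489994e-02  1.65119354e+02] [  52.3   -0.8   -6.9    0.   -84.  -157.2]
lid 931 [0.43066585 0.26198541 0.09602893] [0.47218338 0.30387322 0.10376725] (array([0.4511, 0.2831, 0.0147]), np.float64(0.0038))
lid mid [0.45142461 0.28292932 0.09989809]
```

Call:
servo_tool([
  [-7,17,0,-1.3,-4.83,0],
  [-7,18,0,-1.3,-4.83,0],
  [-7,17,0,-1.3,-4.83,0],
  [0,0,-30,0,0,0],
  [0,0,-30,0,0,0],
])

```text
clock: 3.03
tool_pos: [0.4278, 0.2831, 0.3195]
orientation: [180.0, 13.3, 166.9]
force: [0.4, -0.4, -0.7]
opening: 0.0872
```

Call:
servo_tool([
  [0,0,-30,0,0,0],
  [0,0,-30,0,0,0],
  [0,0,0,0,0,0],
  [0,0,0,0,0,0],
])

```text
clock: 3.37
tool_pos: [0.4335, 0.2787, 0.2604]
orientation: [-179.7, 12.6, 167.1]
force: [-0.1, 0.2, 1.1]
opening: 0.0879
```

```bash
python3 - <<'E'
from h import *
c,im,d=snap("wrist"); P=cloud(c,d)
cv2.imwrite("pics/w3.png",im[...,::-1]); o=ctrl.get_obs(); print(o["clock"],o["tool_pos"],o["orientation"],o["joint_pos"].round(1))
s=(np.hypot(P[...,0]-.452,P[...,1]-.281)<.035)
k=P[s&(P[...,2]>.096)&(P[...,2]<.11)]; print("lid",len(k),np.ptp(k,0),"lid mid",((k.min(0)+k.max(0))/2))
R_=R.from_euler("xyz",o["orientation"],degrees=True).as_matrix(); print("tool axes x,y,z",R_.T.round(3).tolist())
E
```

```text
3.4167 [0.43398687 0.2799989  0.26202771] [-179.86787808   12.70126166  167.14077081] [  64.    -1.   -28.1   14.2  -60.8 -173.6]
lid 1655 [0.04180395 0.04178038 0.00693228] lid mid [0.45135292 0.28337177 0.0994667 ]
tool axes x,y,z [[-0.951, 0.217, -0.22], [0.223, 0.975, -0.002], [0.214, -0.051, -0.976]]
```

View pics/w3.png

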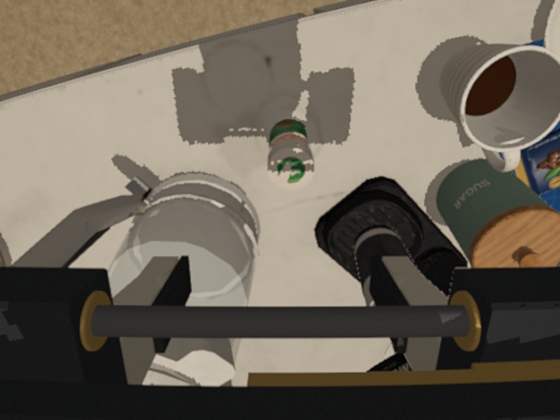

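The pose saturated at the joint 6 limit (-173.6°). The view shows the jar at (290,160) between the kettle and the coffee maker base, which is clear for the fingers. I'll turn a few degrees back, ease the tilt, and check before descending.

Call:
servo_tool([
  [0,0,0,0.45,1.95,0],
  [0,0,0,0,0,2.5],
  [0,0,0,0,0,2.5],
  [0,0,0,0,0,0],
  [0,0,0,0,0,0],
])

```text
clock: 3.83
tool_pos: [0.4337, 0.2811, 0.2627]
orientation: [180.0, 10.7, 172.1]
force: [-0.5, -0.0, 0.2]
opening: 0.0879
```

```bash
cat > st.py <<'E'
from h import *
o=ctrl.get_obs(); M=R.from_euler("xyz",o["orientation"],degrees=True).as_matrix()
print(o["clock"],"tcp",(o["tool_pos"]*1e3).round(1),"grasp",((o["tool_pos"]-.019*M[:,2])*1e3).round(1),"j",o["joint_pos"].round(1),"F",o["force"].round(1),"open",round(o["opening"]*1e3,1))
print("yang",np.degrees(np.arctan2(M[1,1],M[0,1])).round(1),"xang",np.degrees(np.arctan2(M[1,0],M[0,0])).round(1),"tilt",np.degrees(np.arccos(-M[2,2])).round(1),"x,y,z",M.T.round(3).tolist())
E
python3 st.py
```

```text
3.8333 tcp [433.7 281.1 262.7] grasp [430.2 281.6 281.3] j [  62.4   -0.8  -26.5   11.5  -61.2 -165.6] F [-0.5 -0.   0.2] open 87.9
yang 82.1 xang 172.1 tilt 10.7 x,y,z [[-0.973, 0.135, -0.186], [0.137, 0.991, 0.0], [0.184, -0.025, -0.983]]
```

Call:
servo_tool([
  [2.7,0,-25,0,0,0],
  [2.7,0,-25,0,0,0],
  [2.7,0,-25,0,0,0],
  [2.7,0,-25,0,0,0],
])

```text
clock: 4.17
tool_pos: [0.4444, 0.2814, 0.1609]
orientation: [-180.0, 10.7, 172.1]
force: [0.2, 0.8, -0.1]
opening: 0.0874
```

Call:
servo_tool([
  [2.7,0,-25,0,0,0],
  [2.7,0,-25,0,0,0],
  [2.7,0,-25,0,0,0],
  [2.7,0,-25,0,0,0],
  [0,0,0,0,0,0],
])

```text
clock: 4.58
tool_pos: [0.4537, 0.2789, 0.0573]
orientation: [-179.5, 10.5, 172.2]
force: [-0.8, -1.2, -0.2]
opening: 0.0878
```

```bash
python3 st.py
```

```text
4.5833 tcp [453.7 278.9  57.3] grasp [450.3 279.5  76. ] j [  59.    13.7  -43.4   19.6  -30.6 -173.5] F [-0.8 -1.2 -0.2] open 87.8
yang 82.2 xang 172.2 tilt 10.5 x,y,z [[-0.974, 0.133, -0.182], [0.136, 0.991, -0.008], [0.179, -0.032, -0.983]]
```

Call:
servo_tool([
  [0,1,0,0,0,2],
  [1,1,0,0,0,1],
])

```text
clock: 4.75
tool_pos: [0.4561, 0.2832, 0.0617]
orientation: [-179.9, 10.7, 175.3]
force: [-0.0, 0.1, 1.6]
opening: 0.0878
```

Call:
servo_tool([
  [0,0,0,0,0,0],
  [0,0,0,0,0,0],
  [0,0,0,0,0,0],
  [0,0,0,0,0,0],
  [0,0,0,0,0,0],
], fingers=36)

```text
clock: 5.17
tool_pos: [0.4557, 0.283, 0.0611]
orientation: [-179.9, 10.7, 175.2]
force: [0.4, 0.1, 0.5]
opening: 0.0598
```

Call:
servo_tool([
  [0,0,0,0,0,0],
  [0,0,0,0,0,0],
  [0,0,0,0,0,0],
])

```text
clock: 5.42
tool_pos: [0.4557, 0.2828, 0.0606]
orientation: [-179.9, 10.6, 175.2]
force: [-0.4, 1.0, 0.3]
opening: 0.0414
```

```bash
python3 st.py
```

```text
5.4167 tcp [455.7 282.8  60.6] grasp [452.2 283.1  79.3] j [  58.9   13.4  -43.2   19.3  -30.2 -170.1] F [-0.4  1.   0.3] open 41.4
yang 85.2 xang 175.2 tilt 10.6 x,y,z [[-0.979, 0.082, -0.185], [0.084, 0.996, -0.002], [0.184, -0.018, -0.983]]
```

Call:
servo_tool([
  [0,0,0,0,0,0],
  [0,0,0,0,0,0],
  [0,0,0,0,0,0],
])

```text
clock: 5.67
tool_pos: [0.4557, 0.2828, 0.0606]
orientation: [-179.9, 10.6, 175.2]
force: [-1.0, -0.3, -0.2]
opening: 0.0417
```

Call:
servo_tool([
  [-1,0,5,0,0,0],
  [-3,0,20,0,0,0],
  [-4,0,30,0,0,0],
  [-4,0,30,0,0,0],
  [-4,0,30,0,0,0],
])

```text
clock: 6.08
tool_pos: [0.4388, 0.2822, 0.1767]
orientation: [-179.8, 10.6, 175.2]
force: [1.3, 1.1, -0.9]
opening: 0.0418
```

```bash
python3 st.py
```

```text
6.0833 tcp [438.8 282.2 176.7] grasp [435.4 282.6 195.4] j [  61.5    3.7  -34.2   13.   -48.7 -164.6] F [ 1.3  1.1 -0.9] open 41.8
yang 85.2 xang 175.2 tilt 10.6 x,y,z [[-0.98, 0.082, -0.183], [0.084, 0.996, -0.003], [0.182, -0.019, -0.983]]
```

Call:
servo_tool([
  [-1,0,35,0,0,0],
  [-1,0,36,0,0,0],
  [0,0,36,0,0,0],
  [0,0,36,0,0,0],
  [0,0,36,0,0,0],
])

```text
clock: 6.5
tool_pos: [0.4368, 0.2821, 0.3566]
orientation: [-179.9, 10.6, 175.2]
force: [0.2, 1.2, -1.1]
opening: 0.0415
```

Call:
servo_tool([
  [0,0,30,0,0,0],
  [2,-20,10,0,0,1],
  [4,-36,0,0,0,3],
  [4,-38,0,0,0,4],
  [4,-38,0,0,0,4],
])

```text
clock: 6.92
tool_pos: [0.4507, 0.1496, 0.3946]
orientation: [-179.9, 10.6, -172.5]
force: [0.3, -0.5, -1.3]
opening: 0.0416
```

Call:
servo_tool([
  [4,-38,0,0,0,4],
  [4,-38,0,0,0,4],
  [4,-38,0,0,0,4],
  [2,-38,0,0,0,4],
  [0,-38,0,0,0,4],
])

```text
clock: 7.33
tool_pos: [0.4647, -0.0388, 0.3949]
orientation: [-179.9, 10.7, -152.7]
force: [1.2, -0.3, -1.6]
opening: 0.0419
```

```bash
python3 st.py
```

```text
7.3333 tcp [464.7 -38.8 394.9] grasp [461.5 -40.4 413.6] j [ 18.1  -9.8 -12.3  -1.6 -77.  -80.6] F [ 1.2 -0.3 -1.6] open 41.9
yang 117.3 xang -152.7 tilt 10.7 x,y,z [[-0.873, -0.45, -0.186], [-0.458, 0.889, -0.002], [0.166, 0.083, -0.983]]
```

Call:
servo_tool([
  [0,-37,0,0,0,5],
  [0,-37,0,0,0,5],
  [0,-37,0,0,0,5],
  [0,-37,-10,0,0,5],
  [0,-37,-15,0,0,5],
])

```text
clock: 7.75
tool_pos: [0.4657, -0.2132, 0.3715]
orientation: [-179.7, 10.7, -129.1]
force: [2.1, 0.6, -0.5]
opening: 0.0413
```

Call:
servo_tool([
  [0,-35,-20,0,0,5],
  [0,-28,-20,0,0,5],
  [0,-10,-20,0,0,0.5],
  [0,0,-30,0,0,0],
  [0,0,-25,0,0,0],
])

```text
clock: 8.17
tool_pos: [0.4652, -0.2851, 0.2527]
orientation: [-180.0, 10.6, -119.0]
force: [-0.0, 0.6, -2.3]
opening: 0.0418
```

Call:
servo_tool([
  [0,0,0,0,0,0],
  [0,0,0,0,0,0],
  [0,0,0,0,0,0],
])

```text
clock: 8.42
tool_pos: [0.4666, -0.2848, 0.2568]
orientation: [-179.8, 10.6, -118.9]
force: [-0.5, 0.1, -1.1]
opening: 0.0416
```

```bash
python3 st.py; python3 - <<'E'
from h import *
for n in ("wrist","scene","top"):
    c,im,d=snap(n); np.savez(f"{n}4.npz",im=im,d=d,o=c["origin"],R=c["rotation"]); cv2.imwrite(f"pics/{n}4.png",im[...,::-1])
    P=cloud(c,d); a=np.array([.493,-.235])
    s=np.hypot(P[...,0]-.459,P[...,1]+.300)<.045
    ring=P[s&(P[...,2]>.042)&(P[...,2]<.0525)]; print(n,"collar",len(ring),circ(ring,.0295) if len(ring)>9 else "")
    for lo,hi in((.19,.22),(.22,.25)):
        k=P[s&(P[...,2]>lo)&(P[...,2]<hi)]; print("  jar body",lo,len(k),circ(k,.0215) if len(k)>9 else "")
    m=((P[...,2]>.018)&(P[...,2]<.03)&(np.hypot(P[...,0]-a[0],P[...,1]-a[1])<.13)); q=P[m]; print("  rim ext",((q.min(0)+q.max(0))/2).round(4) if len(q) else "",np.ptp(q,0).round(3) if len(q) else "")
    k=P[(P[...,2]>.148)&(P[...,2]<.165)&(np.hypot(P[...,0]-a[0],P[...,1]-a[1])<.035)]; print("  knob",len(k),((k.min(0)+k.max(0))/2).round(4) if len(k) else "",np.ptp(k,0).round(3) if len(k) else "")
E
```

```text
8.4167 tcp [ 466.6 -284.8  256.8] grasp [ 464.8 -287.8  275.4] j [-18.7   8.1  -8.3 -10.9 -71.7  -7. ] F [-0.5  0.1 -1.1] open 41.6
yang 151.1 xang -118.9 tilt 10.6 x,y,z [[-0.475, -0.861, -0.183], [-0.875, 0.483, -0.004], [0.092, 0.158, -0.983]]
wrist collar 977 (array([ 0.4593, -0.2997,  0.0295]), np.float64(0.0018))
  jar body 0.19 811 (array([ 0.4648, -0.288 ,  0.0215]), np.float64(0.0004))
  jar body 0.22 1982 (array([ 0.4643, -0.2889,  0.0215]), np.float64(0.0002))
  rim ext [ 0.4916 -0.2362  0.024 ] [0.203 0.203 0.012]
  knob 0  
scene collar 117 (array([ 0.4579, -0.2995,  0.0295]), np.float64(0.0019))
  jar body 0.19 126 (array([ 0.4646, -0.2872,  0.0215]), np.float64(0.0008))
  jar body 0.22 172 (array([ 0.4645, -0.2876,  0.0215]), np.float64(0.0008))
  rim ext [ 0.488  -0.2375  0.024 ] [0.199 0.202 0.012]
  knob 16 [ 0.4831 -0.2316  0.1517] [0.013 0.017 0.007]
top collar 1 
  jar body 0.19 0 
  jar body 0.22 0 
  rim ext [ 0.5387 -0.2321  0.0238] [0.076 0.193 0.011]
  knob 0
```

View pics/wrist4.png

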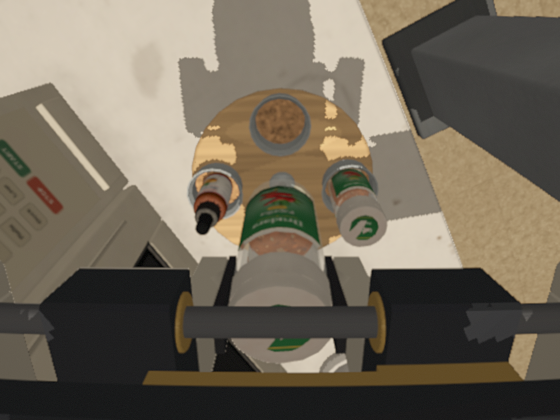

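The wrist view shows the empty cup at (281,124), directly ahead of the held, upright jar at (280,240). The dropper is at (210,205) and the white lid at (360,215).

Call:
servo_tool([
  [-2,-4,-20,0,0,0],
  [-2,-4,-25,0,0,0],
  [-2,-4,-25,0,0,0],
  [0,0,-25,0,0,0],
  [0,0,-20,0,0,0],
])

```text
clock: 8.98
tool_pos: [0.4602, -0.2964, 0.1396]
orientation: [-179.8, 10.6, -118.9]
force: [-0.2, -0.8, -1.3]
opening: 0.0419
```

Call:
servo_tool([
  [0,0,-12,0,0,0],
  [0,0,0,0,0,0],
  [0,0,0,0,0,0],
  [0,0,0,0,0,0],
])

```text
clock: 9.32
tool_pos: [0.4611, -0.297, 0.1297]
orientation: [-179.7, 10.6, -118.9]
force: [0.2, -0.2, -0.6]
opening: 0.0417
```

```bash
python3 st.py; python3 - <<'E'
from h import *
for n in ("wrist","scene"):
    c,im,d=snap(n); np.savez(f"{n}5.npz",im=im,d=d,o=c["origin"],R=c["rotation"]); cv2.imwrite(f"pics/{n}5.png",im[...,::-1])
    P=cloud(c,d)
    s=np.hypot(P[...,0]-.459,P[...,1]+.300)<.045
    rr=np.hypot(P[...,0]-.459,P[...,1]+.300)
    ring=P[s&(P[...,2]>.035)&(P[...,2]<.0525)&(rr>.025)]; print(n,"collar",len(ring),circ(ring,.0295) if len(ring)>9 else "",ring[:,2].max())
    for lo,hi in((.07,.09),(.09,.11),(.11,.13)):
        k=P[s&(P[...,2]>lo)&(P[...,2]<hi)]; print("  jar body",lo,len(k),circ(k,.0215) if len(k)>9 else "")
c,im,d=snap("wrist")
u,v=proj(c,np.array([.4593,-.2997,.05])); u=int(u);v=int(v); print(u,v)
x0,y0=max(u-100,0),max(v-75,0); cv2.imwrite("pics/w5c.png",cv2.resize(im[y0:y0+170,x0:x0+220,::-1],None,fx=3,fy=3)); print(x0,y0)
E
```

```text
9.3167 tcp [ 461.1 -297.   129.7] grasp [ 459.3 -300.   148.4] j [-20.3  14.6 -17.3 -12.4 -56.9  -1.9] F [ 0.2 -0.2 -0.6] open 41.7
yang 151.1 xang -118.9 tilt 10.6 x,y,z [[-0.475, -0.861, -0.183], [-0.875, 0.484, -0.005], [0.093, 0.158, -0.983]]
wrist collar 1151 (array([ 0.4607, -0.2976,  0.0295]), np.float64(0.0011)) 0.05248911441025314
  jar body 0.07 705 (array([ 0.4594, -0.3002,  0.0215]), np.float64(0.0004))
  jar body 0.09 1123 (array([ 0.4588, -0.301 ,  0.0215]), np.float64(0.0002))
  jar body 0.11 1708 (array([ 0.4588, -0.301 ,  0.0215]), np.float64(0.0002))
scene collar 99 (array([ 0.4603, -0.2975,  0.0295]), np.float64(0.0015)) 0.05156020643261228
  jar body 0.07 76 (array([ 0.4586, -0.2988,  0.0215]), np.float64(0.0007))
  jar body 0.09 96 (array([ 0.4586, -0.2995,  0.0215]), np.float64(0.0007))
  jar body 0.11 103 (array([ 0.4585, -0.2997,  0.0215]), np.float64(0.0007))
280 194
180 119
```

View pics/w5c.png

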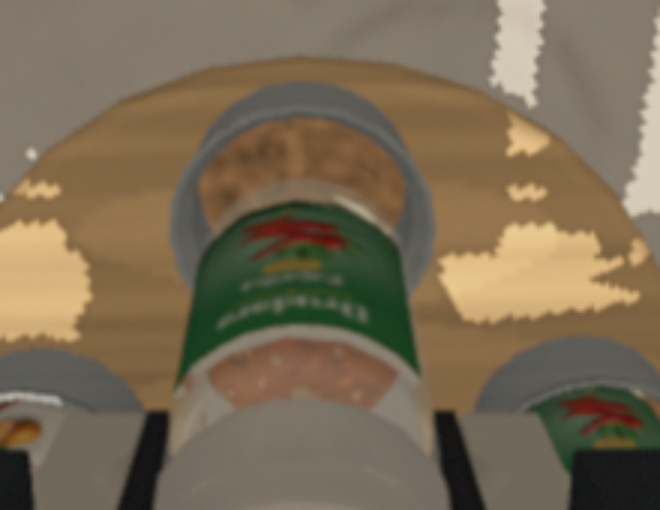

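```bash
python3 - <<'E'
from h import *
z=np.load("wrist5.npz"); c=fix(viewer.calibration("wrist")); 
p=lambda u,v,h=.05: onplane(c,180+u/3,119+v/3,h)
e=p(301,82); l=p(170,205); r=p(433,205); out=np.array([np.cos(np.radians(-117.)),np.sin(np.radians(-117.))])
print("outer",e,"->centre",e[:2]-.0305*out); print("l,r",l,r,"mid",(l+r)/2,"w",np.linalg.norm(l-r))
print("inner rim far edge",p(301,112),"c",p(301,112)[:2]-.0285*out)
# turntable rim: farthest edge at crop (301,57)
print("rim",p(301,57,.024),"axis",p(301,57,.024)[:2]-.103*out, "cup from axis",p(301,57,.024)[:2]-.031*out)
E
```

```text
outer [ 0.44254633 -0.32959097  0.05      ] ->centre [ 0.45639304 -0.30241527]
l,r [ 0.48194878 -0.31873436  0.05      ] [ 0.43054986 -0.29043316  0.05      ] mid [ 0.45624932 -0.30458376  0.05      ] w 0.05867543545175036
inner rim far edge [ 0.44577357 -0.32374872  0.05      ] c [ 0.4587123  -0.29835503]
rim [ 0.44385876 -0.32737799  0.024     ] axis [ 0.49061978 -0.23560432] cup from axis [ 0.45793246 -0.29975679]
```

Call:
servo_tool([
  [-0.5,1,-8,0,0,0],
  [0,0,-8,0,0,0],
  [0,0,-6,0,0,0],
  [0,0,0,0,0,0],
])

```text
clock: 9.8
tool_pos: [0.4584, -0.2949, 0.104]
orientation: [180.0, 10.6, -119.0]
force: [-1.1, 0.7, -1.5]
opening: 0.0416
```

Call:
servo_tool([
  [0,0,-6,0,0,0],
  [0,0,-6,0,0,0],
  [0,0,-5,0,0,0],
  [0,0,0,0,0,0],
  [0,0,0,0,0,0],
])

```text
clock: 10.22
tool_pos: [0.4592, -0.2954, 0.0884]
orientation: [-179.9, 10.6, -118.9]
force: [-0.5, 0.3, -1.4]
opening: 0.0418
```

```bash
python3 st.py; python3 - <<'E'
from h import *
for n in ("wrist","scene"):
    c,im,d=snap(n); cv2.imwrite(f"pics/{n}6.png",im[...,::-1]); P=cloud(c,d)
    rr=np.hypot(P[...,0]-.459,P[...,1]+.300)
    ring=P[(rr<.036)&(P[...,2]>.04)&(P[...,2]<.0525)&(rr>.026)]; print(n,"collar",len(ring),circ(ring,.0295) if len(ring)>9 else "")
    k=P[(rr<.045)&(P[...,2]>.065)&(P[...,2]<.09)]; print("  jar body",len(k),circ(k,.0215))
E
```

```text
10.2167 tcp [ 459.2 -295.4   88.4] grasp [ 457.5 -298.5  107.1] j [-20.2  17.2 -19.7 -13.2 -52.2  -0.6] F [-0.5  0.3 -1.4] open 41.8
yang 151.0 xang -118.9 tilt 10.6 x,y,z [[-0.476, -0.86, -0.183], [-0.875, 0.484, -0.001], [0.09, 0.16, -0.983]]
wrist collar 1118 (array([ 0.4597, -0.2979,  0.0295]), np.float64(0.0011))
  jar body 2128 (array([ 0.4569, -0.2994,  0.0215]), np.float64(0.0002))
scene collar 57 (array([ 0.4595, -0.2981,  0.0295]), np.float64(0.0012))
  jar body 120 (array([ 0.4567, -0.2978,  0.0215]), np.float64(0.0008))
```

Call:
servo_tool([
  [1,0,0,0,0,0],
  [0,0,-1.5,0,0,0],
  [0,0,-1.5,0,0,0],
  [0,0,0,0,0,0],
  [0,0,0,0,0,0],
])

```text
clock: 10.73
tool_pos: [0.4604, -0.2954, 0.0858]
orientation: [-179.9, 10.6, -118.9]
force: [-0.1, -0.4, -1.4]
opening: 0.0416
```

```bash
python3 st.py
```

```text
10.7333 tcp [ 460.4 -295.4   85.8] grasp [ 458.7 -298.5  104.5] j [-20.2  17.4 -19.8 -13.3 -51.8  -0.6] F [-0.1 -0.4 -1.4] open 41.6
yang 151.1 xang -118.9 tilt 10.6 x,y,z [[-0.475, -0.86, -0.183], [-0.875, 0.484, -0.002], [0.091, 0.16, -0.983]]
```

Call:
servo_tool([
  [0,0,0,0,0,0],
  [0,0,0,0,0,0],
  [0,0,0,0,0,0],
  [0,0,0,0,0,0],
  [0,0,0,0,0,0],
], fingers=75)

```text
clock: 11.15
tool_pos: [0.4606, -0.2955, 0.0861]
orientation: [-179.9, 10.6, -118.9]
force: [0.3, 0.5, -0.2]
opening: 0.0692
```

Call:
servo_tool([
  [0,0,0,0,0,0],
  [0,0,0,0,0,0],
  [0,0,0,0,0,0],
])

```text
clock: 11.4
tool_pos: [0.4605, -0.2955, 0.0859]
orientation: [-179.9, 10.6, -118.9]
force: [-0.5, -0.5, -0.3]
opening: 0.0751
```

Call:
servo_tool([
  [-1,-2,10,0,0,0],
  [-2,-3,20,0,0,0],
  [-2.5,-5,30,0,0,0],
  [-2.5,-5,30,0,0,0],
  [-2.5,-5,30,0,0,0],
])

```text
clock: 11.82
tool_pos: [0.4495, -0.3158, 0.2081]
orientation: [-179.9, 10.5, -118.9]
force: [1.4, -0.4, 0.7]
opening: 0.075
```

Call:
servo_tool([
  [-2.5,-5,30,0,0,0],
  [-2.5,-5,30,0,0,0],
  [0,0,0,0,0,0],
  [0,0,0,0,0,0],
])

```text
clock: 12.15
tool_pos: [0.4455, -0.3263, 0.2688]
orientation: [-179.6, 10.6, -118.9]
force: [0.3, -0.2, -0.4]
opening: 0.0753
```

```bash
python3 st.py; python3 - <<'E'
from h import *
for n in ("wrist","scene"):
    c,im,d=snap(n); cv2.imwrite(f"pics/{n}7.png",im[...,::-1]); P=cloud(c,d)
    rr=np.hypot(P[...,0]-.459,P[...,1]+.300)
    ring=P[(rr<.036)&(P[...,2]>.04)&(P[...,2]<.0525)&(rr>.026)]; print(n,"collar",len(ring),circ(ring,.0295) if len(ring)>9 else "")
    for lo,hi in((.06,.08),(.08,.1),(.105,.135)):
        k=P[(rr<.045)&(P[...,2]>lo)&(P[...,2]<hi)]; print("  jar body",lo,len(k),circ(k,.0215) if len(k)>9 else "")
    if len(k): print("  top z",np.percentile(k[:,2],98))
    a=np.array([.493,-.235]); k=P[(P[...,2]>.14)&(P[...,2]<.165)&(np.hypot(P[...,0]-a[0],P[...,1]-a[1])<.03)]; print("  knob",len(k),((k.min(0)+k.max(0))/2).round(4) if len(k) else "",np.ptp(k,0).round(3) if len(k) else "",circ(k,.016) if len(k)>9 else "")
E
```

```text
12.15 tcp [ 445.5 -326.3  268.8] grasp [ 443.7 -329.3  287.5] j [-23.7   8.7  -6.  -10.9 -74.2  -2.3] F [ 0.3 -0.2 -0.4] open 75.3
yang 151.0 xang -118.9 tilt 10.6 x,y,z [[-0.475, -0.861, -0.183], [-0.875, 0.484, -0.007], [0.095, 0.157, -0.983]]
wrist collar 348 (array([ 0.4599, -0.2982,  0.0295]), np.float64(0.0011))
  jar body 0.06 265 (array([ 0.4584, -0.2988,  0.0215]), np.float64(0.0002))
  jar body 0.08 392 (array([ 0.4587, -0.2981,  0.0215]), np.float64(0.0004))
  jar body 0.105 1929 (array([ 0.4595, -0.297 ,  0.0215]), np.float64(0.0051))
  top z 0.12580146909404788
  knob 1001 [ 0.4924 -0.237   0.1495] [0.031 0.03  0.019] (array([ 0.4938, -0.2336,  0.016 ]), np.float64(0.0023))
scene collar 53 (array([ 0.4594, -0.2982,  0.0295]), np.float64(0.0015))
  jar body 0.06 92 (array([ 0.4578, -0.2978,  0.0215]), np.float64(0.0007))
  jar body 0.08 102 (array([ 0.4582, -0.2971,  0.0215]), np.float64(0.0011))
  jar body 0.105 242 (array([ 0.4582, -0.2967,  0.0215]), np.float64(0.0034))
  top z 0.1255628043692176
  knob 116 [ 0.4899 -0.2375  0.1496] [0.03  0.03  0.019] (array([ 0.4934, -0.2322,  0.016 ]), np.float64(0.0027))
```

View pics/wrist7.png

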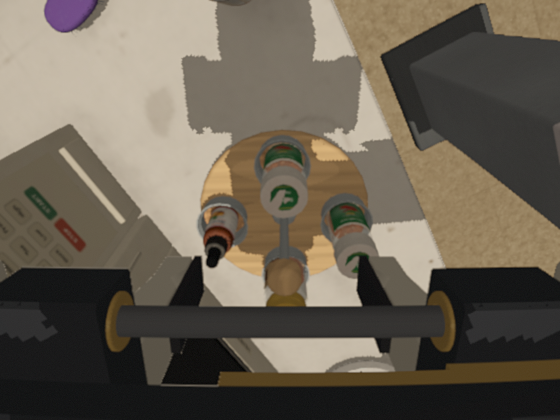

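The wrist view shows the returned jar upright in its cup at (284,190), the dropper at (215,240), and the knob at (285,275). Next I untilt, turn the fingers onto the diagonal between jars, and move over the knob.

Call:
servo_tool([
  [10,20,0,-4.64,2.56,0],
  [10,20,0,-4.64,2.56,0],
  [4,7.3,-7,0,0,6.6],
  [4,7.3,-7,0,0,6.6],
  [4,7.3,-7,0,0,6.6],
], fingers=60)

```text
clock: 12.67
tool_pos: [0.4768, -0.2619, 0.2434]
orientation: [180.0, -0.0, -98.7]
force: [0.2, -0.6, 0.6]
opening: 0.0604
```

Call:
servo_tool([
  [4,7.3,-7,0,0,6.6],
  [4,7.3,-7,0,0,6.6],
  [4,7.3,-7,0,0,6.6],
  [4,7.3,-7,0,0,6.6],
  [0,0,0,0,0,0],
])

```text
clock: 13.08
tool_pos: [0.4921, -0.233, 0.2143]
orientation: [179.9, 0.1, -72.4]
force: [-0.8, 0.6, -0.1]
opening: 0.0599
```

Call:
servo_tool([
  [0,0,0,0,0,0],
  [0,0,0,0,0,0],
])

```text
clock: 13.25
tool_pos: [0.4927, -0.2345, 0.2167]
orientation: [-179.9, -0.0, -72.9]
force: [-0.6, -0.9, -0.4]
opening: 0.0603
```

```bash
python3 st.py; python3 - <<'E'
from h import *
for n in ("wrist","scene"):
    c,im,d=snap(n); cv2.imwrite(f"pics/{n}8.png",im[...,::-1]); P=cloud(c,d)
    a=np.array([.493,-.235]); k=P[(P[...,2]>.13)&(P[...,2]<.152)&(np.hypot(P[...,0]-a[0],P[...,1]-a[1])<.03)]; print(n,"knob",len(k),((k.min(0)+k.max(0))/2).round(4) if len(k) else "",np.ptp(k,0).round(3) if len(k) else "",circ(k,.016) if len(k)>9 else "")
    m=((P[...,2]>.018)&(P[...,2]<.03)&(np.hypot(P[...,0]-a[0],P[...,1]-a[1])<.13)); q=P[m]; print("  rim ext",((q.min(0)+q.max(0))/2).round(4) if len(q) else "",np.ptp(q,0).round(3) if len(q) else "")
E
```

```text
13.25 tcp [ 492.7 -234.5  216.7] grasp [ 492.7 -234.5  235.7] j [ -4.9   8.7 -16.6  -0.  -64.5  22. ] F [-0.6 -0.9 -0.4] open 60.3
yang -162.9 xang -72.9 tilt 0.1 x,y,z [[0.294, -0.956, 0.0], [-0.956, -0.294, -0.001], [0.001, 0.0, -1.0]]
wrist knob 338 [ 0.4932 -0.2355  0.1438] [0.031 0.032 0.016] (array([ 0.4929, -0.2348,  0.016 ]), np.float64(0.0002))
  rim ext [ 0.4926 -0.2351  0.0248] [0.205 0.204 0.01 ]
scene knob 74 [ 0.49   -0.2368  0.1424] [0.029 0.029 0.018] (array([ 0.493 , -0.2335,  0.016 ]), np.float64(0.0008))
  rim ext [ 0.4893 -0.2371  0.024 ] [0.199 0.201 0.012]
```

View pics/wrist8.png

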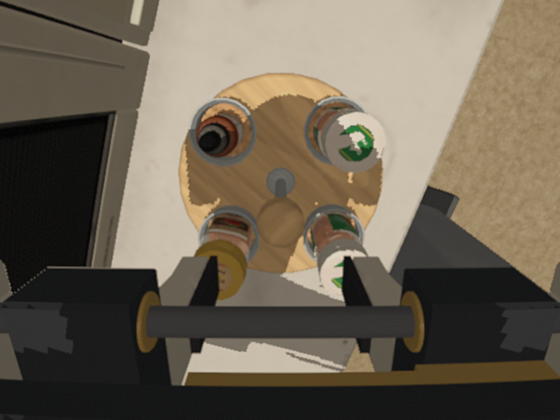

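The wrist view shows the cups at (222,130) dropper, (345,135), (335,235) and (228,240), with the knob at (280,222) between the fingers, which sit on the diagonal gaps. Descending and gripping.

Call:
servo_tool([
  [0,0,-20,0,0,0],
  [0,0,-20,0,0,0],
  [0,0,-20,0,0,0],
  [0,0,-18,0,0,0],
  [0,0,-12,0,0,0],
])

```text
clock: 13.77
tool_pos: [0.4921, -0.2346, 0.1255]
orientation: [-179.9, 0.0, -72.9]
force: [-0.4, -0.4, 0.3]
opening: 0.0598
```

Call:
servo_tool([
  [0,0,0,0,0,0],
  [0,0,0,0,0,0],
  [0,0,0,0,0,0],
  [0,0,0,0,0,0],
  [0,0,0,0,0,0],
], fingers=20)

```text
clock: 14.18
tool_pos: [0.4935, -0.2346, 0.128]
orientation: [-179.8, -0.1, -72.7]
force: [-4.9, -2.1, 2.6]
opening: 0.0319
```

Call:
servo_tool([
  [0,0,0,0,0,0],
  [0,0,0,0,0,0],
  [0,0,0,0,0,0],
  [0,0,0,0,0,0],
  [0,0,0,0,0,0],
])

```text
clock: 14.6
tool_pos: [0.4928, -0.2348, 0.1279]
orientation: [-179.9, -0.1, -72.7]
force: [-3.2, -0.7, 6.4]
opening: 0.0304
```

```bash
python3 st.py
```

```text
14.6 tcp [ 492.8 -234.8  127.9] grasp [ 492.8 -234.8  146.9] j [ -4.9  13.4 -23.5   0.  -53.   22.2] F [-3.2 -0.7  6.4] open 30.4
yang -162.7 xang -72.7 tilt 0.2 x,y,z [[0.297, -0.955, 0.001], [-0.955, -0.297, -0.003], [0.003, -0.0, -1.0]]
```

Call:
servo_tool([
  [0,0,0,0,0,-1],
  [0,0,0,0,0,-2],
  [0,0,0,0,0,-4],
  [0,0,0,0,0,-5],
  [0,0,0,0,0,-5],
])

```text
clock: 15.02
tool_pos: [0.4929, -0.2348, 0.1279]
orientation: [-179.8, -0.1, -90.0]
force: [-2.5, -1.1, 5.9]
opening: 0.0303
```

Call:
servo_tool([
  [0,0,0,0,0,-5],
  [0,0,0,0,0,-5],
  [0,0,0,0,0,-4],
  [0,0,0,0,0,-2],
  [0,0,0,0,0,-1],
])

```text
clock: 15.43
tool_pos: [0.4931, -0.2348, 0.1279]
orientation: [-179.8, -0.1, -106.8]
force: [-2.3, -0.5, 5.9]
opening: 0.03
```

Call:
servo_tool([
  [0,0,0,0,0,0],
  [0,0,0,0,0,0],
])

```text
clock: 15.6
tool_pos: [0.4931, -0.2348, 0.128]
orientation: [-179.8, -0.1, -106.7]
force: [-2.1, -1.8, 6.0]
opening: 0.0301
```

```bash
python3 st.py; cat > cups.py <<'E'
from h import *
a=np.array([.493,-.235])
for n in ("wrist","scene"):
    c,im,d=snap(n); P=cloud(c,d); cv2.imwrite(f"pics/{n}_c.png",im[...,::-1])
    rel=P[...,:2]-a; rr=np.hypot(*np.moveaxis(rel,-1,0)); th=np.degrees(np.arctan2(rel[...,1],rel[...,0]))
    m=(P[...,2]>.042)&(P[...,2]<.0525)&(rr>.038)&(rr<.106)
    if n=="wrist": m[250:]=False
    nn,l,s,ce=cv2.connectedComponentsWithStats(m.astype(np.uint8))
    for i in range(1,nn):
        if s[i,4]>25: g=circ(P[l==i],.0295)[0]; v=g[:2]-a; print(n,s[i,4],"px",ce[i].round(),g[:2],"r",np.hypot(*v).round(4),"ang",np.degrees(np.arctan2(v[1],v[0])).round(1))
    tall=(P[...,2]>.09)&(P[...,2]<.128)&(rr<.1)&(rr>.05)
    dk=tall&(im.max(-1)<60)
    if n=="wrist": dk[250:]=False
    q=P[dk]
    if len(q): v=np.median(q[:,:2],0)-a; print(n,"dark bulb",len(q),v.round(4),"ang",np.degrees(np.arctan2(v[1],v[0])).round(1))
E
python3 cups.py
```

```text
15.6 tcp [ 493.1 -234.8  128. ] grasp [ 493.  -234.8  147. ] j [ -4.8  13.4 -23.6   0.1 -52.9 -12. ] F [-2.1 -1.8  6. ] open 30.1
yang 163.3 xang -106.7 tilt 0.2 x,y,z [[-0.288, -0.958, 0.001], [-0.958, 0.288, -0.003], [0.003, -0.002, -1.0]]
wrist 1735 px [205. 143.] [ 0.5274 -0.2979] r 0.0717 ang -61.3
wrist 1162 px [342. 133.] [ 0.4284 -0.2681] r 0.0726 ang -152.9
wrist 139 px [335. 131.] [ 0.4231 -0.2617] r 0.0748 ang -159.1
wrist 126 px [221. 134.] [ 0.5402 -0.2941] r 0.0756 ang -51.4
wrist 70 px [213. 248.] [ 0.5578 -0.2006] r 0.0734 ang 28.0
wrist 97 px [350. 248.] [ 0.4565 -0.1709] r 0.0738 ang 119.7
wrist dark bulb 1511 [ 0.0295 -0.0632] ang -65.0
scene 70 px [352. 273.] [ 0.5568 -0.1958] r 0.0749 ang 31.6
scene 65 px [312. 279.] [ 0.4636 -0.169 ] r 0.0723 ang 114.0
scene 75 px [365. 295.] [ 0.5262 -0.2976] r 0.0709 ang -62.1
scene 34 px [363. 297.] [ 0.5376 -0.288 ] r 0.0693 ang -49.9
scene 108 px [328. 306.] [ 0.432  -0.2631] r 0.0672 ang -155.3
scene dark bulb 37 [ 0.0305 -0.0663] ang -65.3
```

Call:
servo_tool([
  [0,0,0,0,0,-1],
  [0,0,0,0,0,-2],
  [0,0,0,0,0,-4],
  [0,0,0,0,0,-5],
  [0,0,0,0,0,-5],
])

```text
clock: 16.12
tool_pos: [0.4932, -0.2348, 0.1279]
orientation: [-179.8, -0.0, -123.9]
force: [-1.7, -1.4, 5.3]
opening: 0.0305
```

Call:
servo_tool([
  [0,0,0,0,0,-5],
  [0,0,0,0,0,-5],
  [0,0,0,0,0,-5],
  [0,0,0,0,0,-5],
  [0,0,0,0,0,-5],
])

```text
clock: 16.53
tool_pos: [0.4933, -0.235, 0.128]
orientation: [-179.8, -0.0, -149.0]
force: [-1.4, -2.7, 4.8]
opening: 0.0307
```

Call:
servo_tool([
  [0,0,0,0,0,-5],
  [0,0,0,0,0,-5],
  [0,0,0,0,0,-5],
  [0,0,0,0,0,-5],
  [0,0,0,0,0,-5],
])

```text
clock: 16.95
tool_pos: [0.4934, -0.2351, 0.1279]
orientation: [-179.8, 0.0, -174.0]
force: [-2.0, -4.7, 4.1]
opening: 0.0303
```

Call:
servo_tool([
  [0,0,0,0,0,-5],
  [0,0,0,0,0,-5],
  [0,0,0,0,0,-5],
  [0,0,0,0,0,-5],
  [0,0,0,0,0,-5],
])

```text
clock: 17.37
tool_pos: [0.4933, -0.2353, 0.128]
orientation: [-179.8, 0.1, 161.0]
force: [-1.3, -4.8, 3.4]
opening: 0.0301
```

Call:
servo_tool([
  [0,0,0,0,0,-5],
  [0,0,0,0,0,-5],
  [0,0,0,0,0,-5],
  [0,0,0,0,0,-4],
  [0,0,0,0,0,-3],
])

```text
clock: 17.78
tool_pos: [0.4933, -0.2355, 0.128]
orientation: [-179.8, 0.1, 139.1]
force: [-2.3, -5.8, 2.8]
opening: 0.0299
```

Call:
servo_tool([
  [0,0,0,0,0,-2],
  [0,0,0,0,0,-1],
  [0,0,0,0,0,0],
  [0,0,0,0,0,0],
  [0,0,0,0,0,0],
])

```text
clock: 18.2
tool_pos: [0.4932, -0.2355, 0.128]
orientation: [-179.8, 0.1, 136.3]
force: [-1.5, -5.7, 4.9]
opening: 0.0302
```

```bash
python3 st.py; python3 cups.py
```

```text
18.2 tcp [ 493.2 -235.5  128. ] grasp [ 493.3 -235.4  147. ] j [  -4.8   13.5  -23.4    0.2  -53.1 -129. ] F [-1.5 -5.7  4.9] open 30.2
yang 46.3 xang 136.3 tilt 0.2 x,y,z [[-0.723, 0.691, -0.001], [0.691, 0.723, -0.003], [-0.001, -0.003, -1.0]]
wrist 1165 px [342. 133.] [ 0.4923 -0.1629] r 0.0721 ang 90.6
wrist 1736 px [205. 142.] [ 0.4208 -0.2375] r 0.0722 ang -178.0
wrist 139 px [336. 130.] [ 0.5005 -0.1611] r 0.0743 ang 84.2
wrist 123 px [220. 134.] [ 0.4182 -0.2506] r 0.0764 ang -168.2
wrist 108 px [350. 248.] [ 0.5657 -0.2329] r 0.0727 ang 1.7
wrist 80 px [211. 248.] [ 0.4949 -0.3079] r 0.0729 ang -88.5
wrist dark bulb 1186 [-0.0713  0.0023] ang 178.1
scene 92 px [323. 272.] [ 0.4963 -0.1567] r 0.0784 ang 87.6
scene 85 px [316. 298.] [ 0.4284 -0.2324] r 0.0647 ang 177.7
scene 104 px [357. 305.] [ 0.4978 -0.302 ] r 0.0672 ang -85.9
scene dark bulb 4 [-0.0742 -0.0047] ang -176.3
```

View pics/wrist_c.png

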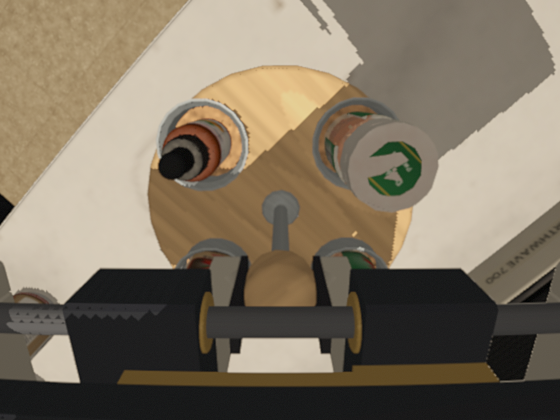

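The wrist view shows the dropper bottle at (190,150), toward the front edge. The returned jar is upright in its cup at (370,160), and the knob is held between the fingers at (280,280). Settling briefly, then handing in.

Call:
servo_tool([
  [0,0,0,0,0,0],
  [0,0,0,0,0,0],
  [0,0,0,0,0,0],
  [0,0,0,0,0,0],
  [0,0,0,0,0,0],
])

```text
clock: 18.72
tool_pos: [0.4932, -0.2355, 0.128]
orientation: [-179.8, 0.1, 136.3]
force: [-1.7, -6.2, 2.8]
opening: 0.0301
```

```bash
python3 st.py; python3 -c "
from plant import ctrl
print(ctrl.close_job())"
```

```text
18.7167 tcp [ 493.2 -235.5  128. ] grasp [ 493.2 -235.4  147. ] j [  -4.8   13.5  -23.4    0.2  -53.1 -129. ] F [-1.7 -6.2  2.8] open 30.1
yang 46.3 xang 136.3 tilt 0.2 x,y,z [[-0.723, 0.691, -0.001], [0.691, 0.723, -0.003], [-0.001, -0.003, -1.0]]
the job is handed in; nothing more can be done
None
```

The loose jar is back in the empty cup, lid up and let go. The carousel is turned about 151° clockwise so the dropper bottle faces the front edge, and the gripper is still holding the knob. I handed the job in at 18.7 s; it reported no verdict.

**What the last checks showed**
- **Returned jar:** after release its top was at about 125 mm (124 mm expected). Its centre was about 1–2 mm from the cup's centre. It looked upright in the last wrist picture, after the turn.
- **Dropper bottle:** the wrist camera put its bulb 71 mm in front of the axis and 2 mm to one side, in a cup at -178°. The scene camera gave 74 mm and 5 mm to the other side, but from only 4 pixels. Both are within the limits.
- **Knob:** the fingers stopped at a 30 mm opening on the 32 mm knob, and the arm was steady. I had no direct reading of the grip force on the knob.
- **Other jars:** one was only partly visible in the last view, and I did not measure the tilt of any of them.
- **Bystanders:** no large outside force showed in any reading, but I did not measure again whether the mug, canister, kettle or can had moved.

**What disagreed or went wrong**
- Top, scene and wrist cameras differed by up to about 4 mm on where things stood, so I compared jar and cup within the same view for placing.
- Joint 6 reached its range limit (about -173.6°) twice while I approached the loose jar. I turned the gripper back a few degrees before gripping.
- A steady side force of about 6 N remained on the tool at the end, probably because the grip is slightly off the knob's axis.
- I viewed 11 pictures, one over the budget of 10.

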